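Comb scattered carpenter's pencils into a square row on the packing board

ROBOT

A 6-joint arm with a two-finger parallel gripper is mounted at the origin on the work surface. World frame = base frame: x ahead of the robot, y to its left, z up, the work surface at z = 0. Lengths are in mm, angles in degrees, forces in N, time in s.
With the tool pointing down it reaches from about 300 to 850 mm from the base axis. Payload 4.2 kg.
Tool frame: the origin (TCP) lies at the very end of the fingers, on their centre line; the grasp point (between the pads) lies 19 mm behind it; z points along the fingers, y is the line along which they close (so a half turn about z gives the same grasp; the last joint's range is limited). The gripper opens to 91 mm and grips with 3 to 60 N. Pads are 32 mm wide; open, the fingers measure 118 mm over their backs; the gripper's body (76 mm by 178 mm) begins 60 mm behind the grasp point.
Start: joints at [-72.995, 18.312, 89.639, -0, 72.044, -1.146], TCP at [179.132, -546.402, 213.976] pointing down, gripper open.
Joint ranges: [-177.97, 177.97], [-48.28, 115.42], [12.27, 149.76], [-77.06, 257.06], [2.81, 150.46], [-146.56, 146.56]. Speed limits (degrees/s): [147.25, 147.25, 180, 180, 180, 180].

INTERFACE

Orientations are given as [roll, pitch, yaw] about the fixed x, y, z axes, in that order (R = Rz(yaw) Ry(pitch) Rx(roll)).
In Python, from workcell import env, eyes gives the robot as it stands.
- The arm moves only by the tool send_rows, never from a script. Its argument "targets" is text: rows parted by semicolons, each of 7 numbers parted by spaces: the shift along the tool's x, y, z in m, then the turn, a rotation vector about the tool's x, y, z in degrees, then the opening in per cent of the stroke, from 0 (shut) to 100 (fully open). A call has 1 to 12 rows; each row is the pose to reach, as a shift and turn from the pose commanded when the call began, along the tool's axes at that moment; what a row does not reach only later rows make up. A row lasts 1/12 s, in which the tool goes at most 41.7 mm and 7.16 degrees, less where a joint would pass 70% of its speed; a pose out of reach is approached as far as the arm can. A call with a gripper value outside its range is refused whole. The fingers move at their own pace and stop on an object; "grip_force" is the grip in N (left out, the last holds). Time passes only in rows, so rows that repeat a pose let the fingers close. It gives the time, the measured TCP pose, the force, the opening and the grip force at its end, in the units of the state.
- env.state(): the state, without advancing time (a new reading comes with each control period).
- eyes.grab_frame(name): name is "side" or "top"; returns a dict with "image" (420x560x3 uint8, blue, green, red), "fovy" (degrees; the focal length in pixels is half the picture's height over the tangent of half this angle, whatever the lens; pixels are square), "cx", "cy" (the principal point, pixels), "eye" and "attitude" of the camera in the world. Camera axes: x right, y up, looking along -z (the intrinsics and any distortion apply to the point x, -y, -z); pixel columns grow to the right and rows downward; lengths in mm; the calibration is good to about 2 mm. A picture is of the moment at which its call begins. There is no depth.
- env.job_done(): hands the job in; it is judged then, once.
The state is a dict: "time_s": time; "qpos": joint angles; "qvel": joint speeds; "effort": joint torques, N m; "ee_pos": TCP position; "ee_rot": TCP orientation; "force": force on the tool from outside, world axes, zero at the start; "torque": the same for the moment, N m; "gripper_width": finger opening in mm; "gripper_force": force on a finger pad.
Only numpy, scipy, OpenCV 4.12 (cv2) and the standard library are available. Lean on these libraries where they do the work, as an engineer would, in place of code of your own. Each camera call takes 0.05 s, during which the arm holds its last target. There are 200 camera calls.

TASK

Get the loose red pencils ready for boxing: stand the rake, which is lying on its side, up on its teeth on the bench, let go of it, and take it up afresh. Then comb the pencils with it, without your fingers touching them, into one close row lying flat on the board, parallel and up against the long wooden stop nearest the robot, with all their ends flush against the short stop. Last, stand the rake back on its teeth on the bench, clear of the board and leave the jar, the packed boxes and the tub where they are.

Things in the scene. Friction and masses are not known exactly. Their poses are not given: they have to be found in the camera images.
- board: Fixed plywood squaring board, 285 (x) x 300 (y) mm, 12 mm thick, +x pointing away from the robot, turned up to 0.25 rad either way. Origin: centre of its underside; top face at z = 12 mm. Wooden stop strips 12.5 mm wide stand 18 mm above the top face along its near (-x) and its -y edge; the +x and +y edges (x = 142.5, y = 150 mm) are open.
- long_stop (a point): Middle of the inner face of the long stop (the board's near edge, 300 mm long), at the board's top face: board x = -130, y = 0, z = 12 mm. Axes as the board.
- short_stop (a point): Middle of the inner face of the short stop (the board's -y edge, 272 mm long), at the board's top face: board x = 6, y = -137.5, z = 12 mm. Axes as the board.
- rake_grip (a point): Centre of the handle of the loose wooden comb rake. +x runs from the teeth along the handle to its free end, y along the head, z through its thickness (36 mm everywhere). It starts lying flat on the bench: this point 18 mm up, z up, x level. The handle is a bar 24 mm wide (y) x 36 mm thick (z), from x = -56 to +56 mm. The head is 203 mm long (y), from x = -76 to -56 mm.
- rake_tips (a point): Same rake and axes: middle of the tooth tips, 104 mm from rake_grip along -x. 13 teeth 32 mm long, 11 mm wide, 36 mm thick, 16 mm pitch, over the head's 203 x 36 mm. With x up the rake stands by itself on its teeth, 160 mm tall; balance point about 45 mm above the tips; 220 to 340 g.
- pencil1_center (a point): Centre of a loose flat red carpenter's pencil, 125 mm long (its y, either way round), 15 mm wide (x), 8 mm thick (z), 15 g, one end dipped black. It starts lying flat on the board, clear of the other pencils and of the stops, turned up to about 0.63 rad from the board's y; it slides, it does not roll.
- pencil2_center (a point): Centre of a loose flat red carpenter's pencil, 125 mm long (its y, either way round), 15 mm wide (x), 8 mm thick (z), 15 g, one end dipped black. It starts lying flat on the board, clear of the other pencils and of the stops, turned up to about 0.63 rad from the board's y; it slides, it does not roll.
- pencil3_center (a point): Centre of a loose flat red carpenter's pencil, 125 mm long (its y, either way round), 15 mm wide (x), 8 mm thick (z), 15 g, one end dipped black. It starts lying flat on the board, clear of the other pencils and of the stops, turned up to about 0.63 rad from the board's y; it slides, it does not roll.
- pencil4_center (a point): Centre of a loose flat red carpenter's pencil, 125 mm long (its y, either way round), 15 mm wide (x), 8 mm thick (z), 15 g, one end dipped black. It starts lying flat on the board, clear of the other pencils and of the stops, turned up to about 0.63 rad from the board's y; it slides, it does not roll.
- pencil5_center (a point): Centre of a loose flat red carpenter's pencil, 125 mm long (its y, either way round), 15 mm wide (x), 8 mm thick (z), 15 g, one end dipped black. It starts lying flat on the board, clear of the other pencils and of the stops, turned up to about 0.63 rad from the board's y; it slides, it does not roll.
- paste_jar: Bystander: white jar with red lid, 68 mm diameter, 85 mm tall, origin at the centre of its underside.
- packed_boxes: Bystander: stack of three red boxes, 75 x 140 mm (x, y), 66 mm tall, origin at the centre of its underside.
- blue_tub: Bystander: open blue tub, 130 mm across the rim, 110 mm tall, origin at the centre of its underside.
Not all that is in view belongs to the job. What is shaped like the part that bears pencil5_center but green or purple is not meant.

How it is judged:
By the outcome, as a careful person would: the job done as asked, in the order asked, and still so for the second after the job is handed in, with the robot touching nothing.
It also fails if it takes over 72 s, if anything falls off the work surface, if the arm or the gripper's body presses on something with over 40 N, if the wrist force passes 120 N, or if a joint passes its speed limit or range.

## Working session

There is one attempt and no reset: what is moved stays moved. The work goes in short steps, Python scripts to look and compute and a tool call to move; the robot and the scene stay as the last step left them, time stands still between calls to the robot, and variables do not carry over. Pictures are saved under pics/ and viewed, at most 10 in all, crops included, and the job is handed in when it is done.

Besides the shell and the picture viewer there is one more tool, called by a JSON object that holds its "api" and its "payload", one argument or row to a line. send_rows: Moves the arm, as the interface text tells. Its arguments: {"type":"object","properties":{"targets":{"type":"string"},"grip_force":{"type":"number"}},"required":["targets"]}

```bash
ls; mkdir -p pics
python3 - <<'E'
from workcell import env, eyes
import cv2
for n in("side","top"):
    f=eyes.grab_frame(n); cv2.imwrite(f"pics/{n}0.png",f["image"]); print({k:v for k,v in f.items() if k!="image"})
print(env.state())
E
```

```text
pics
{'fovy': 43.81754274129007, 'cx': 283.1002364315469, 'cy': 216.63974686986, 'eye': array([ 570.48947101,  969.58652164, 1229.5221487 ]), 'attitude': array([  39.95100615,    0.83091539, -179.25890403])}
{'fovy': 57.34414236307365, 'cx': 277.30376142210645, 'cy': 211.9129968908268, 'eye': array([457.30666969, -27.57972994, 990.75943076]), 'attitude': array([  8.2510945 ,   0.85738255, -90.30296509])}
{'time_s': 0.1, 'qpos': array([-7.29945837e+01,  1.83480635e+01,  8.96963448e+01, -6.37771990e-04,
        7.20421474e+01, -1.14560157e+00]), 'qvel': array([ 0.07734868,  0.0222137 , -0.19720099,  0.03859386,  0.05036919,
        0.06894424]), 'effort': array([ 1.20993023e-03, -4.13331735e+01, -2.32509881e+01,  7.29811960e-02,
        4.21923527e-02, -6.84786278e-05]), 'ee_pos': array([ 179.00440491, -545.98994746,  213.22428886]), 'ee_rot': array([-1.79913449e+02, -1.12424136e-03,  1.81512142e+01]), 'force': array([-1.10188946,  0.21392721, -0.67523449]), 'torque': array([-0.10766248, -0.01538241, -0.03405489]), 'gripper_force': 0.0, 'gripper_width': 91.0602507781145}
```

View pics/top0.png

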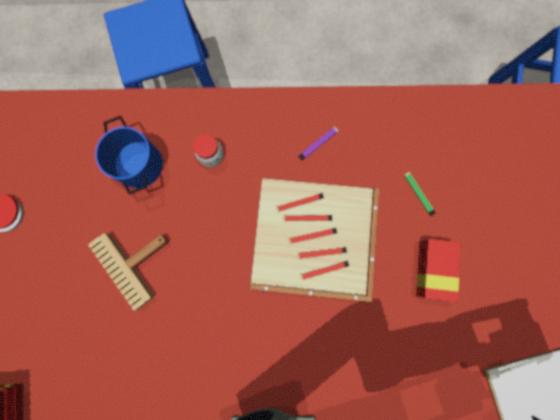

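View pics/side0.png

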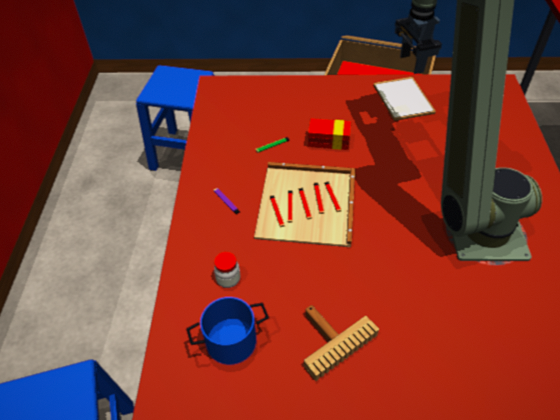

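The red pencils are at about (301,202), (308,218), (313,236), (322,253) and (325,270) in the top view. The lookalikes are purple at (319,143) and green at (420,194), plus the red boxes at (440,270) and the red jar lids at (205,147) and (5,212). The rake head is at about (120,271), with the handle end at (163,240). The board spans (250–378, 180–300), with its long stop at the bottom and short stop on the right. I'll measure these next.

```bash
cat > h.py <<'E'
import numpy as np, cv2
from scipy.spatial.transform import Rotation as R
from workcell import env, eyes
def rot(a): return R.from_euler('xyz',a,degrees=True).as_matrix()
def K(f):
    h=f["image"].shape[0]; return h/2/np.tan(np.radians(f["fovy"]/2))
def ray(f,p):
    F=K(f); d=np.array([(p[0]-f["cx"])/F,-(p[1]-f["cy"])/F,-1]); return rot(f["attitude"])@d
def onz(f,p,z):
    d=ray(f,p); return f["eye"]+d*(z-f["eye"][2])/d[2]
def proj(f,P):
    c=rot(f["attitude"]).T@(np.asarray(P,float)-f["eye"]); F=K(f)
    return np.array([f["cx"]+F*c[0]/-c[2], f["cy"]-F*c[1]/-c[2]])
def wood(img,hi=40):
    hsv=cv2.cvtColor(img,cv2.COLOR_BGR2HSV)
    return cv2.inRange(hsv,(9,40,60),(hi,255,255))
def blobs(m,amin=60):
    c,_=cv2.findContours(m,cv2.RETR_EXTERNAL,cv2.CHAIN_APPROX_NONE)
    return sorted([x for x in c if cv2.contourArea(x)>amin],key=cv2.contourArea,reverse=True)
E
python3 - <<'E'
from h import *
for n in("top","side"):
    f=eyes.grab_frame(n); img=f["image"]; m=wood(img)
    for c in blobs(m,150)[:4]:
        r=cv2.minAreaRect(c); print(n,cv2.contourArea(c),np.round(r[0]),np.round(r[1],1),round(r[2],1))
        q=cv2.approxPolyDP(c,6,True)[:,0]
        print(' ',[(tuple(map(int,p)),tuple(np.round(onz(f,p,12)[:2]).astype(int).tolist())) for p in q])
    b=blobs(m)[0]; M=np.zeros(m.shape,np.uint8); cv2.drawContours(M,[cv2.convexHull(b)],-1,255,-1); M=cv2.erode(M,np.ones((13,13)))
    hsv=cv2.cvtColor(img,cv2.COLOR_BGR2HSV); red=((cv2.inRange(hsv,(0,120,60),(8,255,255))|cv2.inRange(hsv,(170,120,60),(180,255,255))|cv2.inRange(hsv,(0,0,0),(180,255,60)))&M)
    for c in blobs(red,40):
        v=cv2.boxPoints(cv2.minAreaRect(c)); P=np.array([onz(f,p,20)[:2] for p in v])
        r=cv2.minAreaRect(P.astype(np.float32)); print('  pencil',np.round(r[0]),np.round(r[1]),round(r[2],1))
    print(n,'tcp px',proj(f,env.state()['ee_pos']))
cv2.imwrite('pics/crop1.png',cv2.resize(eyes.grab_frame('top')["image"][170:310,70:390],None,fx=2.5,fy=2.5,interpolation=cv2.INTER_CUBIC))
E
```

```text
top 13284.0 [316. 240.] [123.  114.3] 5.2
  [((263, 178), (689, 23)), ((250, 288), (407, 56)), ((371, 301), (374, -245)), ((378, 189), (657, -275))]
top 2349.0 [138. 258.] [82.6 68.1] 55.2
  [((103, 233), (548, 435)), ((88, 246), (515, 472)), ((135, 310), (354, 343)), ((152, 294), (393, 302)), ((134, 267), (461, 351)), ((167, 241), (526, 269)), ((159, 235), (542, 290)), ((127, 258), (484, 370))]
top 601.0 [438. 282.] [43.9 15.4] 6.6
  [((417, 274), (440, -363)), ((419, 287), (408, -366)), ((459, 290), (400, -464)), ((458, 277), (432, -464))]
top 175.0 [513. 370.] [44.9 91.5] 39.2
  [((559, 349), (259, -695)), ((484, 370), (210, -510)), ((500, 419), (100, -539)), ((488, 370), (210, -520))]
  pencil [ 494. -122.] [ 13. 110.] 7.1
  pencil [537. -99.] [ 13. 109.] 12.3
  pencil [ 450. -128.] [ 13. 109.] 15.7
  pencil [623. -69.] [ 12. 110.] 16.1
  pencil [583. -88.] [109.  13.] 89.6
top tcp px [559.95529838 415.68335038]
side 34258.0 [ 93. 229.] [149.5 333.3] 11.1
  [((99, 72), (1347, -803)), ((0, 313), (1350, 285)), ((0, 381), (1282, 471)), ((92, 357), (1073, 407)), ((134, 403), (945, 522)), ((179, 170), (948, -251)), ((146, 167), (1060, -265)), ((133, 103), (1171, -605)), ((151, 71), (1139, -808))]
side 6858.0 [305. 203.] [97.2 78.5] 4.8
  [((268, 162), (655, -288)), ((350, 172), (385, -241)), ((268, 167), (654, -264)), ((254, 237), (686, 28)), ((349, 246), (409, 61)), ((354, 169), (371, -254))]
side 2135.0 [329. 331.] [64.2 82.8] 53.1
  [((378, 327), (352, 321)), ((364, 316), (385, 289)), ((338, 334), (456, 341)), ((307, 307), (534, 263)), ((331, 339), (474, 355)), ((304, 366), (544, 428)), ((316, 380), (515, 463))]
side 1604.0 [404.  98.] [40.3 56.1] 80.5
  [((374, 83), (259, -722)), ((394, 118), (208, -513)), ((435, 111), (55, -552)), ((412, 77), (108, -760))]
  pencil [1013.  471.] [ 11. 115.] 48.5
  pencil [1016. -313.] [ 44. 126.] 19.7
  pencil [1080. -505.] [ 36. 177.] 19.0
side tcp px [410.54638536  64.14656376]
```

View pics/crop1.png

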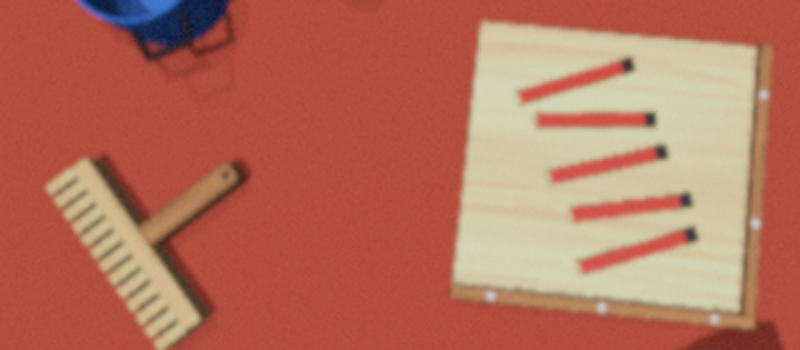

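The crop confirms five red pencils with black ends on the plywood and the rake to their left, with its handle pointing away and to the right. I place the board at about (531,-108) with a yaw of -6.4°. The rake grip is at about (500,317) with its x axis at a yaw of about -50°. Next I'll work out the approach.

```bash
cat >> h.py <<'E'
def plan(P,Rm,dz=19):
    "P grasp point (mm), Rm tool rotation -> shift (m), rotvec (deg) in current tool axes"
    s=env.state(); R0=rot(s['ee_rot']); t=np.asarray(P,float)+dz*Rm[:,2]
    print('shift',np.round(R0.T@(t-s['ee_pos'])/1000,4),'rot',np.round(R.from_matrix(R0.T@Rm).as_rotvec(degrees=True),2),'dist',np.linalg.norm(t-s['ee_pos']).round(),'z0',s['ee_pos'].round(1),s['ee_rot'].round(2),'q',s['qpos'].round(0),'t',s['time_s'])
def down(yaw,tilt=0): # tool down with tool x at yaw; tilt about tool y (deg)
    return rot([180,0,yaw])@R.from_euler('y',tilt,degrees=True).as_matrix()
BC=np.array([531.5,-108.5]); BY=-6.4
def bw(x,y):
    c,s=np.cos(np.radians(BY)),np.sin(np.radians(BY)); return BC+np.array([c*x-s*y,s*x+c*y])
E
python3 - <<'E'
from h import *
plan([500,317,127],down(130,40))
# refine rake yaw/position: handle contour
f=eyes.grab_frame('top'); c=[b for b in blobs(wood(f["image"]),150)][1]
m=np.zeros(f["image"].shape[:2],np.uint8); cv2.drawContours(m,[c],-1,255,-1)
ys,xs=np.nonzero(m); P=np.array([onz(f,(x,y),36)[:2] for x,y in zip(xs,ys)])
for yaw in(-48,-50,-52):
    a=np.array([np.cos(np.radians(yaw)),np.sin(np.radians(yaw))]); n=np.array([-a[1],a[0]])
    u=P@a; v=P@n; h=u>u.max()-75
    k=np.polyfit(u[h],v[h],1); 
    print(yaw,'len',np.ptp(u).round(1),np.ptp(v).round(1),'handle slope deg',np.degrees(np.arctan(k[0])).round(2),'end',(a*u.max()+n*np.polyval(k,u.max())).round(1),'grip',(a*(u.max()-56)+n*np.polyval(k,u.max()-56)).round(1),'handle w',np.ptp(v[h]).round(1))
E
```

```text
shift [ 0.5693 -0.7315  0.1017] rot [  38.78   26.21 -106.63] dist 932.0 z0 [ 179.1 -546.2  213.6] [-179.96   -0.     18.15] q [-73.  18.  90.  -0.  72.  -1.] t 0.25
-48 len 172.4 209.7 handle slope deg -5.05 end [534.5 267. ] grip [500.7 312. ] handle w 30.7
-50 len 169.5 209.0 handle slope deg -3.29 end [534.4 266.9] grip [500.9 311.9] handle w 28.7
-52 len 166.4 208.4 handle slope deg -1.56 end [534.3 266.8] grip [501.  311.9] handle w 27.4
```

{"api": "send_rows", "payload": {
  "targets": "0.5693 -0.7315 0.1017 38 26 -106 100;0.5693 -0.7315 0.1017 38 26 -106 100;0.5693 -0.7315 0.1017 38 26 -106 100;0.5693 -0.7315 0.1017 38 26 -106 100;0.5693 -0.7315 0.1017 38 26 -106 100;0.5693 -0.7315 0.1017 38 26 -106 100;0.5693 -0.7315 0.1017 38 26 -106 100;0.5693 -0.7315 0.1017 38 26 -106 100;0.5693 -0.7315 0.1017 38 26 -106 100;0.5693 -0.7315 0.1017 38 26 -106 100;0.5693 -0.7315 0.1017 38 26 -106 100;0.5693 -0.7315 0.1017 38 26 -106 100"
}}

```text
time_s: 1.3
ee_pos: [347.5, -77.0, 159.4]
ee_rot: [-171.0, -30.4, 97.0]
force: [-0.1, 0.0, -0.4]
gripper_width: 91.2
gripper_force: 0.0
```

```bash
python3 -c "
from h import *
plan([501,315,127],down(128,40))"
```

```text
shift [0.3047 0.2281 0.1999] rot [  9.06   7.36 -25.9 ] dist 430.0 z0 [347.5 -77.  159.4] [-171.04  -30.38   97.05] q [-31.  16. 110.  18.  81. -47.] t 1.3
```

{"api": "send_rows", "payload": {
  "targets": "0.3047 0.2281 0.1999 9 7.4 -26 100;0.3047 0.2281 0.1999 9 7.4 -26 100;0.3047 0.2281 0.1999 9 7.4 -26 100;0.3047 0.2281 0.1999 9 7.4 -26 100;0.3047 0.2281 0.1999 9 7.4 -26 100;0.3047 0.2281 0.1999 9 7.4 -26 100;0.3047 0.2281 0.1999 9 7.4 -26 100;0.3047 0.2281 0.1999 9 7.4 -26 100;0.3047 0.2281 0.1999 9 7.4 -26 100;0.3047 0.2281 0.1999 9 7.4 -26 100;0.3047 0.2281 0.1999 9 7.4 -26 100;0.3047 0.2281 0.1999 9 7.4 -26 100"
}}

```text
time_s: 2.3
ee_pos: [495.0, 325.1, 110.8]
ee_rot: [180.0, -40.0, 128.0]
force: [0.2, -0.7, -0.5]
gripper_width: 91.0
gripper_force: 0.0
```

```bash
python3 -c "
from h import *
plan([501,315,127],down(128,40))
plan([501,315,27],down(128,40))
f=eyes.grab_frame('side'); a=f['image'][200:400,220:440]; f=eyes.grab_frame('top'); b=f['image'][180:320,60:280]
cv2.imwrite('pics/a1.png',np.vstack([cv2.resize(a,(440,400)),cv2.resize(b,(440,280))])[:600])"
```

```text
shift [ 0.0015 -0.0015 -0.0009] rot [ 0.03 -0.    0.  ] dist 2.0 z0 [495.  325.1 110.8] [179.96 -40.   128.  ] q [ 13.  33.  93.  37.  77. -41.] t 2.3
shift [-0.0628 -0.0015  0.0757] rot [ 0.03 -0.    0.  ] dist 98.0 z0 [495.  325.1 110.8] [179.96 -40.   128.  ] q [ 13.  33.  93.  37.  77. -41.] t 2.3
```

View pics/a1.png

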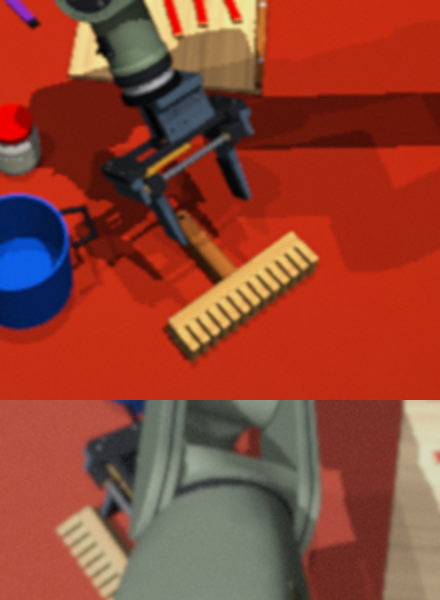

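The gripper straddles the handle from its free end, with the fingers at about (175,225) and (240,180) of the crop. Now I'll descend and grip.

{"api": "send_rows", "payload": {
  "targets": "-0.021 -0.0015 0.025 0 0 0 100;-0.042 -0.0015 0.05 0 0 0 100;-0.055 -0.0015 0.066 0 0 0 100;-0.0628 -0.0015 0.0757 0 0 0 100;-0.0628 -0.0015 0.0757 0 0 0 100;-0.0628 -0.0015 0.0757 0 0 0 15;-0.0628 -0.0015 0.0757 0 0 0 10;-0.0628 -0.0015 0.0757 0 0 0 10;-0.0628 -0.0015 0.0757 0 0 0 10;-0.0628 -0.0015 0.0757 0 0 0 10;-0.0628 -0.0015 0.0757 0 0 0 10;-0.0628 -0.0015 0.0757 0 0 0 10",
  "grip_force": 40
}}

```text
time_s: 3.4
ee_pos: [493.4, 321.9, 13.6]
ee_rot: [180.0, -40.0, 127.8]
force: [0.4, -0.6, -0.2]
gripper_width: 46.9
gripper_force: 0.0
```

```bash
python3 -c "
from h import *
s=env.state();print(s['ee_pos'],s['ee_rot'],s['gripper_width'],s['gripper_force'],s['force'],s['torque'])
plan([495,300,180],down(128,-50))"
```

```text
[493.36737754 321.90522718  13.59548642] [179.97912079 -39.99744406 127.79217209] 46.92025270562453 0.0 [ 0.44251209 -0.63259053 -0.1565218 ] [-0.28564074 -0.370881   -0.00898168]
shift [ 0.0739 -0.012  -0.1393] rot [ -0.   -90.    -0.25] dist 158.0 z0 [493.4 321.9  13.6] [179.98 -40.   127.79] q [ 13.  40.  97.  39.  68. -49.] t 3.4
```

{"api": "send_rows", "payload": {
  "targets": "0 0 0 0 0 0 10;0 0 0 0 0 0 10;0 0 0 0 0 0 10;0 0 0 0 0 0 10;0 0 0 0 0 0 10;0 0 0 0 0 0 10"
}}

```text
time_s: 3.9
ee_pos: [493.6, 321.9, 13.2]
ee_rot: [180.0, -40.0, 127.7]
force: [1.5, 0.4, -0.5]
gripper_width: 23.5
gripper_force: 40.0
```

```bash
python3 -c "
from h import *
s=env.state();print(s['ee_pos'],s['ee_rot'],s['gripper_width'],s['gripper_force'],s['force'],s['torque'])
plan([495,300,180],down(128,-50))"
```

```text
[493.60917159 321.86147371  13.24686997] [179.98922408 -40.00084905 127.73924309] 23.532186092373564 39.96343910694122 [ 1.4738256   0.37936675 -0.49200849] [-0.29810708 -0.49418171 -0.17961429]
shift [ 0.0743 -0.0122 -0.1394] rot [-2.e-02 -9.e+01 -3.e-01] dist 158.0 z0 [493.6 321.9  13.2] [179.99 -40.   127.74] q [ 13.  40.  97.  39.  68. -49.] t 3.9
```

{"api": "send_rows", "payload": {
  "targets": "0.0193 0 -0.023 0 0 0 10;0.0385 0 -0.046 0 0 0 10;0.0743 -0.0122 -0.1394 0 -90 0 10;0.0743 -0.0122 -0.1394 0 -90 0 10;0.0743 -0.0122 -0.1394 0 -90 0 10;0.0743 -0.0122 -0.1394 0 -90 0 10;0.0743 -0.0122 -0.1394 0 -90 0 10;0.0743 -0.0122 -0.1394 0 -90 0 10;0.0743 -0.0122 -0.1394 0 -90 0 10;0.0743 -0.0122 -0.1394 0 -90 0 10;0.0743 -0.0122 -0.1394 0 -90 0 10;0.0743 -0.0122 -0.1394 0 -90 0 10"
}}

```text
time_s: 4.9
ee_pos: [503.3, 288.8, 168.7]
ee_rot: [179.9, 31.9, 127.7]
force: [-0.9, 0.2, -2.8]
gripper_width: 24.0
gripper_force: 40.0
```

```bash
python3 -c "
from h import *
plan([495,300,130],down(128,-50))"
```

```text
shift [0.0264 0.0003 0.0435] rot [ -0.06 -18.08  -0.23] dist 51.0 z0 [503.3 288.8 168.7] [179.88  31.92 127.73] q [ 46.  23.  97. -34.  69.  24.] t 4.9
```

{"api": "send_rows", "payload": {
  "targets": "0.0264 0 0.0435 0 -18 0 10;0.0264 0 0.0435 0 -18 0 10;0.0264 0 0.0435 0 -18 0 10;0.0264 0 0.0435 0 -18 0 10;0.0264 0 0.0435 0 -18 0 10;0.0264 0 0.0435 0 -18 0 10;0.0264 0 0.0435 0 -18 0 10"
}}

```text
time_s: 5.48
ee_pos: [504.8, 287.9, 118.4]
ee_rot: [179.7, 49.5, 127.5]
force: [0.0, -1.7, -1.8]
gripper_width: 23.7
gripper_force: 40.0
```

```bash
python3 -c "
from h import *
s=env.state();print(s['force'],s['torque'])
plan([495,300,110],down(128,-50));plan([495,300,100],down(128,-50))
f=eyes.grab_frame('side'); a=f['image'][200:400,220:440];cv2.imwrite('pics/a2.png',cv2.resize(a,(660,600)))"
```

```text
[ 0.04393374 -1.6648308  -1.81915177] [ 0.65830002  0.38575777 -0.01477561]
shift [ 0.0163 -0.0003  0.0127] rot [-0.14 -0.5  -0.35] dist 21.0 z0 [504.8 287.9 118.4] [179.73  49.5  127.46] q [ 53.  32. 101. -50.  73.  43.] t 5.4833
shift [ 0.0239 -0.0004  0.0192] rot [-0.14 -0.5  -0.35] dist 31.0 z0 [504.8 287.9 118.4] [179.73  49.5  127.46] q [ 53.  32. 101. -50.  73.  43.] t 5.4833
```

View pics/a2.png

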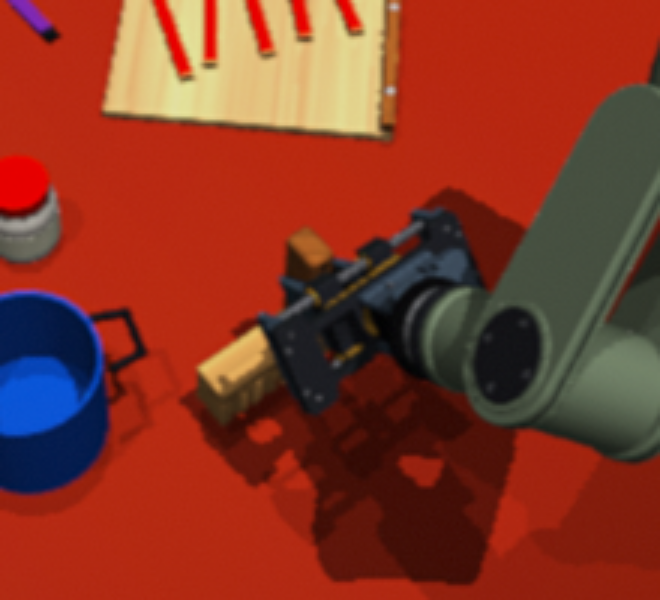

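The rake is upright in the grip, with the head at about (240,370) of the crop. Now I'll lower it until it touches.

{"api": "send_rows", "payload": {
  "targets": "0.003 0 0.0026 0 -0.5 0 10;0.006 0 0.0052 0 -0.5 0 10;0.009 0 0.0078 0 -0.5 0 10;0.011 0 0.0095 0 -0.5 0 10;0.013 0 0.0112 0 -0.5 0 10;0.015 0 0.0129 0 -0.5 0 10;0.0165 0 0.0142 0 -0.5 0 10;0.0165 0 0.0142 0 -0.5 0 10"
}}

```text
time_s: 6.2
ee_pos: [504.1, 288.1, 95.7]
ee_rot: [-180.0, 50.2, 127.8]
force: [0.1, -0.4, 0.8]
gripper_width: 23.7
gripper_force: 40.0
```

```bash
python3 -c "
from h import *
s=env.state();print(s['force'],s['torque'])
plan([495,300,110],down(128,-50));plan([495,300,100],down(128,-50))"
```

```text
[ 0.07533194 -0.41715889  0.82220853] [ 0.35402275  0.26679554 -0.09540323]
shift [-0.0013  0.0002 -0.0017] rot [-0.19  0.19 -0.14] dist 2.0 z0 [504.1 288.1  95.7] [-179.98   50.19  127.78] q [ 54.  34. 102. -51.  71.  46.] t 6.2
shift [0.0063 0.0002 0.0047] rot [-0.19  0.19 -0.14] dist 8.0 z0 [504.1 288.1  95.7] [-179.98   50.19  127.78] q [ 54.  34. 102. -51.  71.  46.] t 6.2
```

{"api": "send_rows", "payload": {
  "targets": "0.0008 0 0.0006 0 0 0 10;0.0015 0 0.0013 0 0 0 10;0.0023 0 0.0019 0 0 0 10;0.003 0 0.0026 0 0 0 10"
}}

```text
time_s: 6.53
ee_pos: [504.5, 287.6, 95.6]
ee_rot: [179.8, 50.5, 127.6]
force: [-9.9, 3.6, 21.8]
gripper_width: 23.9
gripper_force: 40.0
```

```bash
python3 -c "
from h import *
s=env.state();print(s['force'],s['torque'],s['ee_pos'])"
```

```text
[-9.85222085  3.5781993  21.75940681] [-1.25887308  0.17233037 -0.68068424] [504.47957986 287.57327597  95.60155521]
```

{"api": "send_rows", "payload": {
  "targets": "-0.0018 0 -0.0015 0 0 0 10;-0.0018 0 -0.0015 0 0 0 10;-0.0018 0 -0.0015 0 0 0 60;-0.0018 0 -0.0015 0 0 0 70;-0.0018 0 -0.0015 0 0 0 70;-0.0018 0 -0.0015 0 0 0 70;-0.0018 0 -0.0015 0 0 0 70;-0.0018 0 -0.0015 0 0 0 70;-0.0018 0 -0.0015 0 0 0 70"
}}

```text
time_s: 7.28
ee_pos: [504.1, 288.0, 93.4]
ee_rot: [-180.0, 50.1, 127.8]
force: [-0.5, 0.2, -0.4]
gripper_width: 63.4
gripper_force: 0.0
```

```bash
python3 -c "
from h import *
s=env.state();print(s['force'],s['torque'],s['ee_pos'],s['ee_rot'],s['gripper_width'])
"
```

```text
[-0.49267727  0.21003926 -0.42045771] [3.99747037e-01 1.83869573e-01 1.09550439e-04] [504.07069633 287.99042811  93.39024407] [-179.9611875    50.11447244  127.79271615] 63.41381666612454
```

{"api": "send_rows", "payload": {
  "targets": "0 0 -0.02 0 0 0 70;0 0 -0.05 0 0 0 70;0 0 -0.09 0 0 0 70;0 0 -0.13 0 0 0 70;0 0 -0.16 0 0 0 70;0 0 -0.16 0 0 0 70"
}}

```text
time_s: 7.78
ee_pos: [428.1, 390.1, 199.7]
ee_rot: [179.3, 49.9, 127.4]
force: [0.4, 1.4, 0.0]
gripper_width: 63.9
gripper_force: 0.0
```

```bash
python3 -c "
from h import *
plan([495,300,250],down(128,0))
f=eyes.grab_frame('side'); a=f['image'][200:400,220:440];cv2.imwrite('pics/a3.png',cv2.resize(a,(550,500)))
for n in ('side','top'):
  f=eyes.grab_frame(n)
  for c in blobs(wood(f['image']),100)[:4]:
    M=c[:,0].mean(0); 
    if (n=='side' and M[1]>270 and M[0]>200) or (n=='top' and M[0]<250):
      r=cv2.boundingRect(c); print(n,r,cv2.contourArea(c), cv2.approxPolyDP(c,3,True)[:,0].tolist())
"
```

```text
shift [-0.0962 -0.0025  0.0656] rot [ 0.45 49.88 -0.2 ] dist 116.0 z0 [428.1 390.1 199.7] [179.27  49.88 127.45] q [ 65.  31.  90. -43.  88.  40.] t 7.7833
side (286, 281, 69, 64) 1444.5 [[348, 286], [328, 297], [325, 295], [329, 288], [322, 281], [316, 288], [325, 296], [325, 304], [328, 298], [327, 311], [321, 315], [313, 308], [287, 325], [290, 341], [296, 344], [352, 304], [354, 293]]
top (124, 214, 63, 74) 1612.5 [[124, 224], [136, 240], [128, 248], [131, 255], [147, 255], [170, 287], [186, 277], [143, 219], [135, 214]]
top (11, 290, 45, 46) 358.5 [[11, 292], [40, 335], [55, 327], [46, 330], [24, 300], [26, 296], [20, 299], [14, 290]]
```

View pics/a3.png

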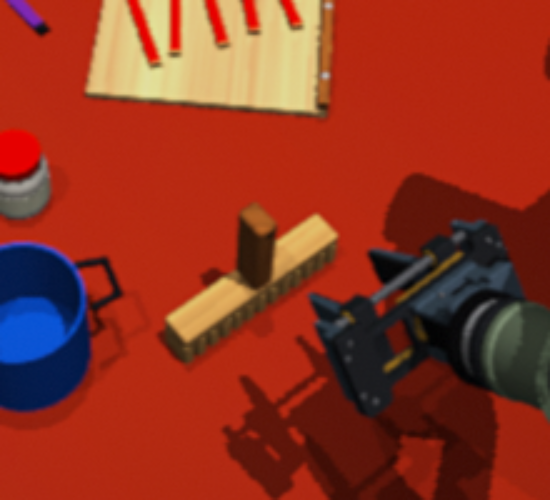

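The rake stands by itself on its teeth, with the handle top at crop (257,220) and the head running from (180,340) to (325,235). Now I'll locate the handle from both views.

```bash
python3 -c "
from h import *
f=eyes.grab_frame('side'); print('side top',onz(f,(322.5,288),160), 'head ends', [onz(f,p,52)[:2].round() for p in ((287,325),(313,308),(348,286),(354,293))])
g=eyes.grab_frame('top'); print('head quad',[onz(g,p,52)[:2].round() for p in ((124,224),(135,214),(143,219),(186,277),(170,287))],'handle',[onz(g,p,160)[:2].round() for p in ((128,248),(131,255),(147,255))])
plan([500,293,230],down(38,0))
print(g['image'][250,140],proj(g,[500,293,160]))
"
```

```text
side top [500.34019672 296.70730037 160.        ] head ends [array([586., 338.]), array([520., 289.]), array([426., 222.]), array([412., 244.])]
head quad [array([566., 365.]), array([591., 339.]), array([578., 319.]), array([436., 208.]), array([412., 246.])] handle [array([501., 309.]), array([486., 301.]), array([486., 266.])]
shift [-0.086   0.0008  0.0781] rot [38.93 39.39 83.47] dist 116.0 z0 [429.  383.5 195. ] [-179.73   50.19  127.9 ] q [ 64.  31.  90. -43.  88.  40.] t 8.0333
[ 69 102 144] [135.10945091 248.49570456]
```

{"api": "send_rows", "payload": {
  "targets": "-0.086 0.0008 0.0781 38.9 39.4 83.5 100;-0.086 0.0008 0.0781 38.9 39.4 83.5 100;-0.086 0.0008 0.0781 38.9 39.4 83.5 100;-0.086 0.0008 0.0781 38.9 39.4 83.5 100;-0.086 0.0008 0.0781 38.9 39.4 83.5 100;-0.086 0.0008 0.0781 38.9 39.4 83.5 100;-0.086 0.0008 0.0781 38.9 39.4 83.5 100;-0.086 0.0008 0.0781 38.9 39.4 83.5 100;-0.086 0.0008 0.0781 38.9 39.4 83.5 100;-0.086 0.0008 0.0781 38.9 39.4 83.5 100;-0.086 0.0008 0.0781 38.9 39.4 83.5 100;-0.086 0.0008 0.0781 38.9 39.4 83.5 100"
}}

```text
time_s: 9.03
ee_pos: [500.3, 293.1, 210.8]
ee_rot: [175.2, 5.9, 49.3]
force: [-0.9, -0.0, -0.8]
gripper_width: 91.5
gripper_force: 0.0
```

```bash
python3 -c "
from h import *
plan([500.5,294,230],down(38.5,0))
plan([500.5,294,128],down(38.5,0))"
```

```text
shift [ 0.0008 -0.0004 -0.0003] rot [ 5.33  5.45 11.  ] dist 1.0 z0 [500.3 293.1 210.8] [175.2    5.92  49.27] q [33. 21. 86. -6. 77. 75.] t 9.0333
shift [ 0.0113 -0.0089  0.1008] rot [ 5.33  5.45 11.  ] dist 102.0 z0 [500.3 293.1 210.8] [175.2    5.92  49.27] q [33. 21. 86. -6. 77. 75.] t 9.0333
```

{"api": "send_rows", "payload": {
  "targets": "0.001 0 0 5.3 5.4 11 100;0.001 0 0 5.3 5.4 11 100;0.004 -0.003 0.03 5.3 5.4 11 100;0.0078 -0.0058 0.065 5.3 5.4 11 100;0.0113 -0.0089 0.1008 5.3 5.4 11 100;0.0113 -0.0089 0.1008 5.3 5.4 11 100;0.0113 -0.0089 0.1008 5.3 5.4 11 30;0.0113 -0.0089 0.1008 5.3 5.4 11 30;0.0113 -0.0089 0.1008 5.3 5.4 11 30;0.0113 -0.0089 0.1008 5.3 5.4 11 20;0.0113 -0.0089 0.1008 5.3 5.4 11 20;0.0113 -0.0089 0.1008 5.3 5.4 11 20",
  "grip_force": 45
}}

```text
time_s: 10.03
ee_pos: [500.8, 295.7, 111.4]
ee_rot: [179.8, -0.1, 38.9]
force: [-0.7, 0.1, -0.6]
gripper_width: 54.0
gripper_force: 0.0
```

{"api": "send_rows", "payload": {
  "targets": "0 0 0 0 0 0 20;0 0 0 0 0 0 20;0 0 0 0 0 0 20;0 0 0 0 0 0 20;0 0 0 0 0 0 20;0 0 0 0 0 0 20"
}}

```text
time_s: 10.53
ee_pos: [500.5, 295.3, 110.5]
ee_rot: [179.8, 0.0, 38.9]
force: [0.2, -1.2, 2.8]
gripper_width: 35.8
gripper_force: 45.0
```

```bash
python3 -c "
from h import *
s=env.state();print(s['force'],s['torque'],s['gripper_width'],s['gripper_force'])
p=bw(165,-12); print(p)
z=s['ee_pos'][2]
plan([*p,z+90],down(83.6),0)"
```

```text
[ 0.20970953 -1.20192873  2.8133257 ] [-0.24619795 -0.08775593  0.0029029 ] 35.75068715797096 44.979116320610046
[ 694.13407948 -138.81758884]
shift [-0.1223  0.4596 -0.0886] rot [  0.17   0.08 -44.66] dist 484.0 z0 [500.5 295.3 110.5] [1.7982e+02 1.0000e-02 3.8940e+01] q [30. 24. 97. -0. 59. 81.] t 10.5333
```

{"api": "send_rows", "payload": {
  "targets": "0 0 -0.03 0 0 0 20;0 0 -0.07 0 0 0 20;-0.1223 0.4596 -0.09 0 0 -44.7 20;-0.1223 0.4596 -0.09 0 0 -44.7 20;-0.1223 0.4596 -0.09 0 0 -44.7 20;-0.1223 0.4596 -0.09 0 0 -44.7 20;-0.1223 0.4596 -0.09 0 0 -44.7 20;-0.1223 0.4596 -0.09 0 0 -44.7 20;-0.1223 0.4596 -0.09 0 0 -44.7 20;-0.1223 0.4596 -0.09 0 0 -44.7 20;-0.1223 0.4596 -0.09 0 0 -44.7 20;-0.1223 0.4596 -0.09 0 0 -44.7 20"
}}

```text
time_s: 11.53
ee_pos: [663.3, -71.9, 197.1]
ee_rot: [-180.0, 0.1, 83.6]
force: [1.0, -0.1, -2.4]
gripper_width: 35.9
gripper_force: 45.0
```

{"api": "send_rows", "payload": {
  "targets": "0 0 0 0 0 0 20;0 0 0 0 0 0 20"
}}

```text
time_s: 11.7
ee_pos: [663.4, -72.4, 196.5]
ee_rot: [-179.9, 0.1, 83.4]
force: [-0.5, 0.8, -2.3]
gripper_width: 35.8
gripper_force: 45.0
```

```bash
python3 -c "
from h import *
for x in (162,):
  plan([*bw(x,-12),125.5],down(83.6),0)
  plan([*bw(x,-12),200],down(83.6),0)
f=eyes.grab_frame('side'); cv2.imwrite('pics/a4.png',cv2.resize(f['image'][110:290,200:400],(600,540)))"
```

```text
shift [-0.0624  0.0352  0.0711] rot [-0.05  0.1  -0.2 ] dist 101.0 z0 [663.4 -72.4 196.5] [-1.7995e+02  1.0000e-01  8.3400e+01] q [-7. 27. 78. -0. 75. -1.] t 11.7
shift [-0.0625  0.0352 -0.0034] rot [-0.05  0.1  -0.2 ] dist 72.0 z0 [663.4 -72.4 196.5] [-1.7995e+02  1.0000e-01  8.3400e+01] q [-7. 27. 78. -0. 75. -1.] t 11.7
```

View pics/a4.png

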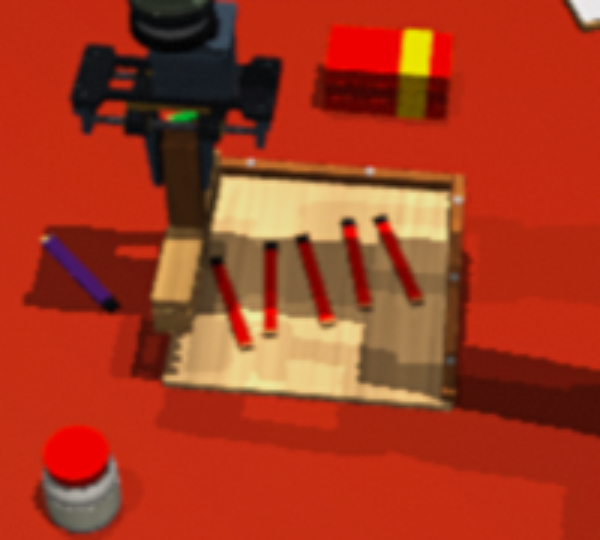

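The rake hangs over the far edge of the board, with its head at about (180,280) of the crop, beyond all the pencils. I'll lower it and start combing.

{"api": "send_rows", "payload": {
  "targets": "-0.0625 0.0352 -0.0034 0 0 0 20;-0.0625 0.0352 -0.0034 0 0 0 20;-0.0625 0.0352 0.03 0 0 0 20;-0.0625 0.0352 0.06 0 0 0 20;-0.0625 0.0352 0.0712 0 0 0 20;-0.0625 0.0352 0.0712 0 0 0 20;-0.0625 0.0352 0.0712 0 0 0 20"
}}

```text
time_s: 12.33
ee_pos: [691.4, -134.8, 127.2]
ee_rot: [180.0, 0.1, 83.7]
force: [0.3, 0.6, -2.7]
gripper_width: 35.9
gripper_force: 45.0
```

{"api": "send_rows", "payload": {
  "targets": "0 -0.012 0 0 0 0 20;0 -0.024 0 0 0 0 20;0 -0.034 0 0 0 0 20;0 -0.042 0 0 0 0 20;0 -0.050 0 0 0 0 20;0 -0.058 0 0 0 0 20;0 -0.066 0 0 0 0 20;0 -0.074 0 0 0 0 20;0 -0.082 0 0 0 0 20;0 -0.09 0 0 0 0 20;0 -0.098 0 0 0 0 20;0 -0.106 0 0 0 0 20"
}}

```text
time_s: 13.33
ee_pos: [585.5, -124.6, 127.1]
ee_rot: [179.9, 0.1, 83.6]
force: [0.5, 0.0, -1.9]
gripper_width: 35.8
gripper_force: 45.0
```

```bash
python3 -c "
from h import *
print(env.state()['force'],env.state()['torque'])
plan([*bw(-10,-12),125],down(83.6),0)
f=eyes.grab_frame('side'); cv2.imwrite('pics/a5.png',cv2.resize(f['image'][110:290,200:400],(600,540)))"
```

```text
[ 0.54658564  0.00365806 -1.8840768 ] [ 0.00358391 -0.18628365 -0.01239564]
shift [-0.002  -0.0655  0.002 ] rot [0.11 0.13 0.03] dist 66.0 z0 [ 585.5 -124.6  127.1] [1.7989e+02 1.3000e-01 8.3630e+01] q [-13.  24.  94.  -0.  62.  -7.] t 13.3333
```

View pics/a5.png

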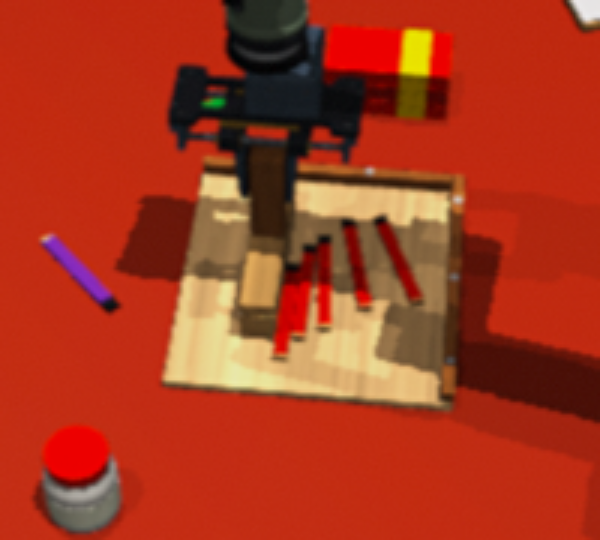

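Three pencils are already aligned against the rake, around (285–320, 290), and two are still ahead of it. I'll keep pulling.

{"api": "send_rows", "payload": {
  "targets": "0 -0.007 0.001 0 0 0 20;0 -0.014 0.0015 0 0 0 20;0 -0.021 0.0015 0 0 0 20;0 -0.028 0.0015 0 0 0 20;0 -0.035 0.0015 0 0 0 20;0 -0.042 0.0015 0 0 0 20;0 -0.049 0.0015 0 0 0 20;0 -0.056 0.0015 0 0 0 20;0 -0.063 0.0015 0 0 0 20;0 -0.07 0.0015 0 0 0 20;0 -0.076 0.0015 0 0 0 20;0 -0.081 0.0015 0 0 0 20"
}}

```text
time_s: 14.38
ee_pos: [505.0, -115.6, 125.5]
ee_rot: [179.9, 0.1, 83.6]
force: [0.4, 0.2, -3.1]
gripper_width: 35.8
gripper_force: 45.0
```

{"api": "send_rows", "payload": {
  "targets": "0 -0.0025 0 0 0 0 20;0 -0.005 0 0 0 0 20;0 -0.007 0 0 0 0 20;0 -0.009 0 0 0 0 20"
}}

```text
time_s: 14.72
ee_pos: [496.9, -114.7, 125.4]
ee_rot: [179.9, 0.1, 83.6]
force: [0.4, -0.5, -3.1]
gripper_width: 36.0
gripper_force: 45.0
```

```bash
python3 -c "
from h import *
print(env.state()['force'],env.state()['torque'])
plan([*bw(-37,-12),125],down(83.6),0)
f=eyes.grab_frame('side'); cv2.imwrite('pics/a6.png',cv2.resize(f['image'][110:290,200:400],(600,540)))"
```

```text
[ 0.3628073  -0.51141469 -3.06833935] [-0.00080785 -0.22930322  0.01288677]
shift [-0.002  -0.0033  0.0004] rot [0.12 0.13 0.03] dist 4.0 z0 [ 496.9 -114.7  125.4] [1.7988e+02 1.3000e-01 8.3630e+01] q [-14.  17. 106.  -0.  57.  -8.] t 14.7167
```

{"api": "send_rows", "payload": {
  "targets": "0 -0.001 0 0 0 0 20;0 -0.002 0 0 0 0 20;0 -0.003 0 0 0 0 20;0 -0.0035 0 0 0 0 20"
}}

```text
time_s: 15.1
ee_pos: [493.9, -114.6, 125.6]
ee_rot: [179.8, 0.2, 83.6]
force: [1.0, -0.7, -2.3]
gripper_width: 35.8
gripper_force: 45.0
```

```bash
python3 -c "
from h import *
print(env.state()['force'],env.state()['torque'])
plan([*bw(-37,-12),125],down(83.6),0)
f=eyes.grab_frame('side'); cv2.imwrite('pics/a6.png',cv2.resize(f['image'][110:290,200:400],(600,540)))"
```

```text
[ 1.02742428 -0.66111339 -2.29610676] [-0.31327683 -0.53352475 -0.00796753]
shift [-0.0018 -0.0003  0.0006] rot [0.19 0.16 0.04] dist 2.0 z0 [ 493.9 -114.6  125.6] [1.7981e+02 1.6000e-01 8.3640e+01] q [-14.  17. 106.  -0.  57.  -8.] t 15.1
```

View pics/a6.png

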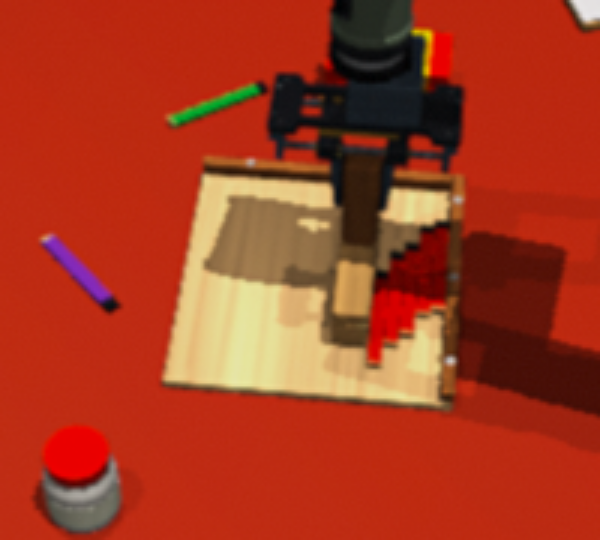

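The five pencils now lie parallel in a tight row against the long stop, around (410,280), with their ends staggered up to about (373,360). I'll lift the rake, turn it 90° and move to the +y side.

```bash
python3 -c "
from h import *
f=eyes.grab_frame('side'); w=onz(f,(200+373/3,110+362/3),20)[:2]-BC; a=np.radians(BY); print('pencil end board', w@[np.cos(a),np.sin(a)], w@[-np.sin(a),np.cos(a)])
plan([*bw(-18,145),190],down(173.6),0)"
```

```text
pencil end board -65.71047819724969 112.41818336502668
shift [ 0.1551  0.019  -0.0648] rot [ 2.000e-02  2.700e-01 -8.996e+01] dist 169.0 z0 [ 493.9 -114.6  125.6] [1.7982e+02 1.6000e-01 8.3640e+01] q [-14.  17. 106.  -0.  57.  -8.] t 15.2
```

{"api": "send_rows", "payload": {
  "targets": "0 0.01 0 0 0 0 20;0 0.015 -0.02 0 0 0 20;0.02 0.019 -0.06 0 0 -5 20;0.155 0.019 -0.065 0 0 -90 20;0.155 0.019 -0.065 0 0 -90 20;0.155 0.019 -0.065 0 0 -90 20;0.155 0.019 -0.065 0 0 -90 20;0.155 0.019 -0.065 0 0 -90 20;0.155 0.019 -0.065 0 0 -90 20;0.155 0.019 -0.065 0 0 -90 20;0.155 0.019 -0.065 0 0 -90 20;0.155 0.019 -0.065 0 0 -90 20"
}}

```text
time_s: 16.2
ee_pos: [529.3, 38.2, 189.7]
ee_rot: [-179.9, 0.0, 153.5]
force: [0.5, 0.0, -2.5]
gripper_width: 35.2
gripper_force: 45.0
```

{"api": "send_rows", "payload": {
  "targets": "0 0 0 0 0 -24 20;0 0 0 0 0 -24 20;0 0 0 0 0 -24 20;0 0 0 0 0 -24 20;0 0 0 0 0 -24 20"
}}

```text
time_s: 16.62
ee_pos: [529.3, 38.0, 189.7]
ee_rot: [-179.9, -0.0, 177.1]
force: [0.2, 0.3, -2.4]
gripper_width: 35.6
gripper_force: 45.0
```

```bash
python3 -c "
from h import *
plan([*bw(-18,145),125],down(173.6),0)"
```

```text
shift [-0.0005 -0.0003  0.0647] rot [-0.13  0.    3.52] dist 65.0 z0 [529.3  38.  189.7] [-179.87   -0.    177.12] q [  3.  15.  98.  -0.  67. -84.] t 16.6167
```

{"api": "send_rows", "payload": {
  "targets": "0 0 0.02 0 0 3.5 20;0 0 0.045 0 0 3.5 20;0 0 0.06 0 0 3.5 20;0 0 0.0645 0 0 3.5 20;0 0 0.0645 0 0 3.5 20;0 0 0.0645 0 0 3.5 20"
}}

```text
time_s: 17.12
ee_pos: [530.1, 37.8, 126.1]
ee_rot: [-179.9, 0.1, 173.6]
force: [-0.4, -0.1, -2.7]
gripper_width: 35.9
gripper_force: 45.0
```

{"api": "send_rows", "payload": {
  "targets": "0 -0.007 0 0 0 0 20;0 -0.014 0 0 0 0 20;0 -0.021 0 0 0 0 20;0 -0.028 0 0 0 0 20;0 -0.035 0 0 0 0 20;0 -0.042 0 0 0 0 20;0 -0.049 0 0 0 0 20;0 -0.056 0 0 0 0 20;0 -0.063 0 0 0 0 20;0 -0.07 0 0 0 0 20;0 -0.077 0 0 0 0 20;0 -0.084 0 0 0 0 20"
}}

```text
time_s: 18.12
ee_pos: [520.0, -46.5, 125.8]
ee_rot: [-179.9, 0.1, 173.6]
force: [1.4, 0.3, -2.4]
gripper_width: 35.9
gripper_force: 45.0
```

```bash
python3 -c "
from h import *
print(env.state()['force'],env.state()['torque'])
plan([*bw(-18,5.5),125],down(173.6),0)"
```

```text
[ 1.36519052  0.30826672 -2.41837085] [ 0.34628246 -0.28245351 -0.01559155]
shift [-0.0003 -0.0548  0.0009] rot [-0.13  0.11 -0.01] dist 55.0 z0 [520.  -46.5 125.8] [-1.7987e+02  1.1000e-01  1.7359e+02] q [ -6.  18. 104.  -0.  58. -90.] t 18.1167
```

{"api": "send_rows", "payload": {
  "targets": "0 -0.006 0 0 0 0 20;0 -0.012 0 0 0 0 20;0 -0.018 0 0 0 0 20;0 -0.024 0 0 0 0 20;0 -0.03 0 0 0 0 20;0 -0.035 0 0 0 0 20;0 -0.04 0 0 0 0 20;0 -0.044 0 0 0 0 20;0 -0.047 0 0 0 0 20;0 -0.05 0 0 0 0 20;0 -0.0515 0 0 0 0 20;0 -0.053 0 0 0 0 20"
}}

```text
time_s: 19.12
ee_pos: [514.1, -98.5, 125.9]
ee_rot: [-179.9, 0.1, 173.6]
force: [0.9, -0.0, -2.3]
gripper_width: 35.8
gripper_force: 45.0
```

```bash
python3 -c "
from h import *
print(env.state()['force'],env.state()['torque'])
plan([*bw(-18,5.5),125],down(173.6),0)"
```

```text
[ 0.86029292 -0.03635104 -2.33351464] [ 0.30464702 -0.32184199 -0.02586903]
shift [-0.0004 -0.0024  0.0009] rot [-0.12  0.09 -0.01] dist 3.0 z0 [514.1 -98.5 125.9] [-1.7988e+02  9.0000e-02  1.7359e+02] q [-12.  18. 104.  -0.  58. -96.] t 19.1167
```

{"api": "send_rows", "payload": {
  "targets": "0 -0.001 0 0 0 0 20;0 -0.002 0 0 0 0 20;0 -0.003 0 0 0 0 20;0 -0.004 0 0 0 0 20"
}}

```text
time_s: 19.45
ee_pos: [513.7, -101.7, 125.9]
ee_rot: [-180.0, 0.1, 173.5]
force: [0.8, 4.6, -1.2]
gripper_width: 36.1
gripper_force: 45.0
```

```bash
python3 -c "
from h import *
print(env.state()['force'],env.state()['torque'])
plan([*bw(-18,5.5),125],down(173.6),0)"
```

```text
[ 0.81547311  4.58955749 -1.24430012] [ 1.28102918 -0.40075936 -0.2194773 ]
shift [-0.0004  0.0008  0.0009] rot [-0.03  0.1  -0.07] dist 1.0 z0 [ 513.7 -101.7  125.9] [-1.7997e+02  1.0000e-01  1.7353e+02] q [-12.  18. 104.  -0.  58. -96.] t 19.45
```

{"api": "send_rows", "payload": {
  "targets": "0 -0.001 0 0 0 0 20;0 -0.0015 0 0 0 0 20;0 -0.0015 0 0 0 0 20"
}}

```text
time_s: 19.7
ee_pos: [513.7, -102.2, 126.0]
ee_rot: [179.9, 0.1, 173.5]
force: [1.5, 5.8, -1.2]
gripper_width: 36.0
gripper_force: 45.0
```

```bash
python3 -c "
from h import *
print(env.state()['force'],env.state()['torque'])
plan([*bw(-18,20),125],down(173.6),0)
plan([*bw(0,-30),190],down(83.6),0)
for n in ('side','top'):
  f=eyes.grab_frame(n); cv2.imwrite(f'pics/b_{n}.png',f['image'])
"
```

```text
[ 1.52842114  5.80170363 -1.19899116] [ 1.89869064 -0.52249908 -0.24139408]
shift [-0.0003  0.0157  0.001 ] rot [ 0.11  0.1  -0.14] dist 16.0 z0 [ 513.7 -102.2  126. ] [1.7989e+02 1.0000e-01 1.7346e+02] q [-13.  18. 104.   0.  58. -96.] t 19.7
shift [-0.0186 -0.0342 -0.0641] rot [ 1.600e-01 -1.000e-02  8.986e+01] dist 75.0 z0 [ 513.7 -102.2  126. ] [1.7989e+02 1.0000e-01 1.7346e+02] q [-13.  18. 104.   0.  58. -96.] t 19.7
```

{"api": "send_rows", "payload": {
  "targets": "0 0.006 0 0 0 0 20;0 0.012 0 0 0 0 20;0 0.012 -0.03 0 0 0 20;0 0 -0.064 0 0 7 20;-0.0186 -0.03 -0.064 0 0 90 20;-0.0186 -0.03 -0.064 0 0 90 20;-0.0186 -0.03 -0.064 0 0 90 20;-0.0186 -0.03 -0.064 0 0 90 20;-0.0186 -0.03 -0.064 0 0 90 20;-0.0186 -0.03 -0.064 0 0 90 20;-0.0186 -0.03 -0.064 0 0 90 20;-0.0186 -0.03 -0.064 0 0 90 20"
}}

```text
time_s: 20.8
ee_pos: [528.1, -135.9, 189.8]
ee_rot: [-179.9, 0.2, 109.0]
force: [0.0, 1.0, -2.6]
gripper_width: 35.7
gripper_force: 45.0
```

{"api": "send_rows", "payload": {
  "targets": "0 0 0 0 0 26 20;0 0 0 0 0 26 20;0 0 0 0 0 26 20;0 0 0 0 0 26 20;0 0 0 0 0 26 20"
}}

```text
time_s: 21.22
ee_pos: [528.2, -135.8, 189.8]
ee_rot: [180.0, 0.2, 83.3]
force: [0.2, 0.6, -2.8]
gripper_width: 35.8
gripper_force: 45.0
```

```bash
python3 -c "
from h import *
plan([*bw(0,-26),125],down(83.6),0)
f=eyes.grab_frame('side'); cv2.imwrite('pics/b2.png',f['image'])
"
```

```text
shift [0.0017 0.0002 0.0648] rot [ 0.05  0.2  -0.33] dist 65.0 z0 [ 528.2 -135.8  189.8] [179.95   0.2   83.27] q [-16.  17.  96.  -0.  68.  -9.] t 21.2167
```

Lower the rake and pull again toward the long stop.

{"api": "send_rows", "payload": {
  "targets": "0.0017 0 0.03 0 0 -0.3 20;0.0017 0 0.055 0 0 -0.3 20;0.0017 0 0.0648 0 0 -0.3 20;0.0017 0 0.0648 0 0 -0.3 20;0.0017 -0.008 0.0648 0 0 -0.3 20;0.0017 -0.015 0.0648 0 0 -0.3 20;0.0017 -0.021 0.0648 0 0 -0.3 20;0.0017 -0.026 0.0648 0 0 -0.3 20;0.0017 -0.03 0.0648 0 0 -0.3 20;0.0017 -0.033 0.0648 0 0 -0.3 20;0.0017 -0.035 0.0648 0 0 -0.3 20;0.0017 -0.036 0.0648 0 0 -0.3 20"
}}

```text
time_s: 22.27
ee_pos: [492.9, -130.0, 125.3]
ee_rot: [179.9, 0.1, 83.6]
force: [0.6, -1.4, -2.6]
gripper_width: 35.6
gripper_force: 45.0
```

{"api": "send_rows", "payload": {
  "targets": "0 -0.001 0 0 0 0 20;0 -0.002 0 0 0 0 20;0 -0.0025 0 0 0 0 20"
}}

```text
time_s: 22.52
ee_pos: [492.1, -129.9, 125.5]
ee_rot: [179.7, 0.1, 83.6]
force: [1.7, 0.9, -2.7]
gripper_width: 36.0
gripper_force: 45.0
```

```bash
python3 -c "
from h import *
print(env.state()['force'],env.state()['torque'])
plan([*bw(-37,-26),125],down(83.6),0)
"
```

```text
[ 1.74604023  0.90238333 -2.74076118] [-0.00746164 -1.03994705  0.20923835]
shift [-0.0003 -0.0002  0.0005] rot [0.3  0.15 0.02] dist 1.0 z0 [ 492.1 -129.9  125.5] [1.797e+02 1.500e-01 8.362e+01] q [-16.  17. 106.  -0.  57. -10.] t 22.5167
```

{"api": "send_rows", "payload": {
  "targets": "0 -0.001 0 0 0 0 20;0 -0.002 0 0 0 0 20;0 -0.0025 0 0 0 0 20;0 -0.0025 0 0 0 0 20"
}}

```text
time_s: 22.85
ee_pos: [491.4, -129.8, 126.2]
ee_rot: [179.5, 0.2, 83.6]
force: [6.5, -0.8, -3.3]
gripper_width: 35.8
gripper_force: 45.0
```

```bash
python3 -c "
from h import *
print(env.state()['force'],env.state()['torque'])
plan([*bw(-37,-26),125],down(83.6),0)
"
```

```text
[ 6.47488634 -0.75597834 -3.25940047] [ 0.05927828 -1.99042693  0.58431122]
shift [-0.0003  0.0005  0.0012] rot [0.54 0.16 0.05] dist 1.0 z0 [ 491.4 -129.8  126.2] [1.7946e+02 1.6000e-01 8.3650e+01] q [-16.  16. 106.  -0.  57. -10.] t 22.85
```

{"api": "send_rows", "payload": {
  "targets": "0 0.01 0 0 0 0 20;0 0.017 -0.02 0 0 0 20;0.02 0.019 -0.06 0 0 -5 20;0.175 0.019 -0.065 0 0 -90 20;0.175 0.019 -0.065 0 0 -90 20;0.175 0.019 -0.065 0 0 -90 20;0.175 0.019 -0.065 0 0 -90 20;0.175 0.019 -0.065 0 0 -90 20;0.175 0.019 -0.065 0 0 -90 20;0.175 0.019 -0.065 0 0 -90 20;0.175 0.019 -0.065 0 0 -90 20;0.175 0.019 -0.065 0 0 -90 20"
}}

```text
time_s: 23.85
ee_pos: [525.1, 42.6, 188.9]
ee_rot: [-179.8, -0.1, 153.4]
force: [0.1, 0.4, -3.4]
gripper_width: 36.2
gripper_force: 45.0
```

{"api": "send_rows", "payload": {
  "targets": "0 0 0 0 0 -24 20;0 0 0 0 0 -24 20;0 0 0 0 0 -24 20;0 0 0 0 0 -24 20"
}}

```text
time_s: 24.18
ee_pos: [525.1, 42.3, 188.9]
ee_rot: [-179.8, -0.2, 177.3]
force: [0.1, 0.8, -2.5]
gripper_width: 35.7
gripper_force: 45.0
```

```bash
python3 -c "
from h import *
plan([*bw(-18,30),125],down(173.6),0)
a=np.radians(BY)
for n in ('side','top'):
  f=eyes.grab_frame(n); hsv=cv2.cvtColor(f['image'],cv2.COLOR_BGR2HSV); cv2.imwrite(f'pics/c_{n}.png',f['image'])
  # colour class sampled in board frame at z=20
  print(n,'rows bx -128..-40, cols by -140..60 (R red,K dark,. wood)')
  for bx in np.arange(-128,-44,3.75):
    s=''
    for by in np.arange(-144,60,4):
      u,v=proj(f,[*bw(bx,by),20]).round().astype(int); h,sa,va=hsv[v,u]
      s+='K' if va<60 else ('R' if (h<8 or h>170) and sa>150 else '.')
    print(bx.round(),s)
"
```

```text
shift [ 0.0023 -0.1191  0.0643] rot [-0.19 -0.18  3.7 ] dist 135.0 z0 [525.1  42.3 188.9] [-179.81   -0.18  177.3 ] q [  3.  15.  98.  -0.  67. -84.] t 24.1833
side rows bx -128..-40, cols by -140..60 (R red,K dark,. wood)
-128.0 .KKRRRRRRRRRRRRRRRRRRRRRRRRRRRRRR..................
-124.0 .KKKRRRRRRRRRRRRRRRRRRRRRRRRRRRR...................
-120.0 .KKKRRRRRRRRRRRRRRRRRRRRRRRRRRRR...................
-117.0 .KKKRRRRRRRRRRRRRRRRRRRRRRRRRRRR...................
-113.0 KKKKRRRRRRRRRRRRRRRRRRRRRRRRRRRR...................
-109.0 K.KKRRRRRRRRRRRRRRRRRRRRRRRRRRRR...................
-106.0 ..KKRRRRRRRRRRRRRRRRRRRRRRRRRRRR...................
-102.0 .KKKRRRRRRRRRRRRRRRRRRRRRRRRRRRRR..................
-98.0 .KKKRRRRRRRRRRRRRRRRRRRRRRRRRRRRR..................
-94.0 .KKKRRRRRRRRRRRRRRRRRRRRRRRRRRRRR..................
-90.0 .KKKRRRRRRRRRRRRRRRRRRRRRRRRRRRR...................
-87.0 .KKKKRRRRRRRRRRRRRRRRRRRRRRRRRRR...................
-83.0 .KKKRRRRRRRRRRRRRRRRRRRRRRRRRRRR...................
-79.0 .KKKRRRRRRRRRRRRRRRRRRRRRRRRRRRR...................
-76.0 .KKKRRRRRRRRRRRRRRRRRRRRRRRRRRRR...................
[... 1168 characters left out ...]
....
-87.0 .....RRRRRRRRRRRRRRRRRRRRRRRRRRR...................
-83.0 ..KK..RRRRRRRRRRRRRRRRRRRRRRRRRR...................
-79.0 ...K.RRRRRRRRRRRRRRRRRRRRRRRRRRR...................
-76.0 ...K.RRRRRRRRRRRRRRRRRRRRRRRRRRR...................
-72.0 ...K.RRRRRRRRRRRRRRRRRRRRRRRRRRR...................
-68.0 ...K.RRRRRRRRRRRRRRRRRRRRRRRRRRR...................
-64.0 ...K.RRRRRRRRRRRRRRRRRRRRRRRRRRR...................
-60.0 ...K.RRRRRRRRRRRRRRRRRRRRRRRRRRR...................
-57.0 .....R...RRR...RRR.RRRR....RR......................
-53.0 ...................................................
-49.0 ...................................................
-46.0 ...................................................
```

The row is tight, about 75 mm wide and nearly flush. I'll do one more gentle squaring push toward the short stop.

{"api": "send_rows", "payload": {
  "targets": "0.0023 -0.04 0 0 0 3.7 20;0.0023 -0.08 0 0 0 3.7 20;0.0023 -0.1191 0 0 0 3.7 20;0.0023 -0.1191 0.03 0 0 3.7 20;0.0023 -0.1191 0.055 0 0 3.7 20;0.0023 -0.1191 0.0643 0 0 3.7 20;0.0023 -0.1191 0.0643 0 0 3.7 20;0.0023 -0.1191 0.0643 0 0 3.7 20"
}}

```text
time_s: 24.95
ee_pos: [518.1, -76.2, 125.7]
ee_rot: [-179.9, 0.0, 173.3]
force: [0.1, 0.3, -2.7]
gripper_width: 35.8
gripper_force: 45.0
```

```bash
python3 -c "
from h import *
plan([*bw(-18,5),125],down(173.6),0)
"
```

```text
shift [ 0.001  -0.0256  0.0007] rot [-0.13  0.04 -0.28] dist 26.0 z0 [518.1 -76.2 125.7] [-1.7987e+02  4.0000e-02  1.7332e+02] q [-10.  18. 104.  -0.  58. -93.] t 24.95
```

{"api": "send_rows", "payload": {
  "targets": "0.001 -0.005 0 0 0 -0.3 20;0.001 -0.01 0 0 0 -0.3 20;0.001 -0.015 0 0 0 -0.3 20;0.001 -0.019 0 0 0 -0.3 20;0.001 -0.021 0 0 0 -0.3 20;0.001 -0.0225 0 0 0 -0.3 20;0.001 -0.024 0 0 0 -0.3 20;0.001 -0.025 0 0 0 -0.3 20;0.001 -0.026 0 0 0 -0.3 20;0.001 -0.027 0 0 0 -0.3 20;0.001 -0.028 0 0 0 -0.3 20;0.001 -0.028 0 0 0 -0.3 20"
}}

```text
time_s: 25.95
ee_pos: [514.1, -102.2, 125.9]
ee_rot: [179.9, 0.1, 173.5]
force: [0.7, 6.8, -1.9]
gripper_width: 35.5
gripper_force: 45.0
```

```bash
python3 -c "
from h import *
print(env.state()['force'],env.state()['torque'])
plan([*bw(-18,165),195],down(173.6),0)
"
```

```text
[ 0.70454806  6.83700145 -1.90190587] [ 1.90383844 -0.32544206 -0.25330981]
shift [ 1.000e-04  1.609e-01 -6.880e-02] rot [ 0.12  0.1  -0.09] dist 175.0 z0 [ 514.1 -102.2  125.9] [1.7988e+02 1.0000e-01 1.7351e+02] q [-13.  18. 104.   0.  58. -96.] t 25.95
```

{"api": "send_rows", "payload": {
  "targets": "0 0.006 0 0 0 0 20;0 0.012 0 0 0 0 20;0 0.018 -0.02 0 0 0 20;0 0.04 -0.06 0 0 0 20;0 0.08 -0.07 0 0 0 20;0 0.12 -0.07 0 0 0 20;0 0.161 -0.07 0 0 0 20;0 0.161 -0.07 0 0 0 20"
}}

```text
time_s: 26.62
ee_pos: [532.3, 62.8, 195.9]
ee_rot: [179.9, 0.2, 174.0]
force: [0.4, 0.3, -2.6]
gripper_width: 36.0
gripper_force: 45.0
```

```bash
python3 -c "
from h import *
plan([490,260,180],down(173.6),0)
plan([490,260,113],down(173.6),0)
f=eyes.grab_frame('top'); print('jar',onz(f,(205,147),85)[:2],'tub',onz(f,(128,155),110)[:2],onz(f,(150,190),80)[:2])
"
```

```text
shift [0.0627 0.1916 0.016 ] rot [0.1  0.2  0.41] dist 202.0 z0 [532.3  62.8 195.9] [179.9    0.2  174.01] q [  5.  15.  97.   0.  68. -79.] t 26.6167
shift [0.0629 0.1915 0.083 ] rot [0.1  0.2  0.41] dist 218.0 z0 [532.3  62.8 195.9] [179.9    0.2  174.01] q [  5.  15.  97.   0.  68. -79.] t 26.6167
jar [750.79862722 161.63548333] tub [724.80501692 340.0248705 ] [645.55257002 294.31648222]
```

{"api": "send_rows", "payload": {
  "targets": "0.0627 0.1916 0.016 0 0 0.4 20;0.0627 0.1916 0.016 0 0 0.4 20;0.0627 0.1916 0.016 0 0 0.4 20;0.0627 0.1916 0.016 0 0 0.4 20;0.0627 0.1916 0.016 0 0 0.4 20;0.0627 0.1916 0.016 0 0 0.4 20;0.0628 0.1916 0.04 0 0 0.4 20;0.0628 0.1916 0.06 0 0 0.4 20;0.0628 0.1916 0.07 0 0 0.4 20;0.0628 0.1916 0.076 0 0 0.4 20;0.0628 0.1916 0.08 0 0 0.4 20;0.0628 0.1916 0.083 0 0 0.4 20"
}}

```text
time_s: 27.67
ee_pos: [491.1, 252.8, 112.1]
ee_rot: [-179.9, 0.1, 173.2]
force: [1.5, 0.1, -2.4]
gripper_width: 36.1
gripper_force: 45.0
```

{"api": "send_rows", "payload": {
  "targets": "0 0 0.001 0 0 0 20;0 0 0.002 0 0 0 20;0 0 0.003 0 0 0 20;0 0 0.004 0 0 0 20"
}}

```text
time_s: 28.0
ee_pos: [491.7, 253.3, 110.1]
ee_rot: [-179.9, 0.3, 173.3]
force: [1.4, -1.8, 9.4]
gripper_width: 35.9
gripper_force: 45.0
```

```bash
python3 -c "
from h import *
s=env.state();print(s['force'],s['torque'],s['ee_pos'],s['ee_rot'])
"
```

```text
[ 1.44316619 -1.81504488  9.43574105] [-0.39955661  0.55072095  0.0793016 ] [491.69271806 253.3316107  110.07493781] [-179.9338022     0.26734062  173.27386672]
```

{"api": "send_rows", "payload": {
  "targets": "0 0 -0.001 0 0 0 20;0 0 -0.001 0 0 0 70;0 0 -0.001 0 0 0 90;0 0 -0.001 0 0 0 90;0 0 -0.001 0 0 0 90;0 0 -0.001 0 0 0 90;0 0 -0.001 0 0 0 90;0 0 -0.001 0 0 0 90;0 0 -0.001 0 0 0 90;0 0 -0.001 0 0 0 90"
}}

```text
time_s: 28.83
ee_pos: [490.4, 253.2, 108.9]
ee_rot: [-179.9, 0.1, 173.3]
force: [0.6, 0.0, -0.6]
gripper_width: 82.4
gripper_force: 0.0
```

{"api": "send_rows", "payload": {
  "targets": "0 0 -0.02 0 0 0 90;0 0 -0.05 0 0 0 90;0 0 -0.09 0 0 0 90;0 0 -0.13 0 0 0 90;0 0 -0.16 0 0 0 90;-0.1 -0.02 -0.2 0 0 0 90;-0.1 -0.12 -0.2 0 0 0 90;-0.05 -0.25 -0.2 0 0 0 90;0.08 -0.35 -0.2 0 0 0 90;0.08 -0.35 -0.2 0 0 0 90;0.08 -0.35 -0.2 0 0 0 90;0.08 -0.35 -0.2 0 0 0 90"
}}

```text
time_s: 29.83
ee_pos: [441.7, 23.2, 303.3]
ee_rot: [-179.9, 0.1, 173.3]
force: [-0.5, 0.3, 0.2]
gripper_width: 82.3
gripper_force: 0.0
```

```bash
python3 -c "
from h import *
s=env.state();print(s['ee_pos'],s['qpos'].round())
f=eyes.grab_frame('side'); a=f['image'][130:350,170:400]; g=eyes.grab_frame('top')['image'][120:310,80:400]
cv2.imwrite('pics/f.png',np.hstack([cv2.resize(a,(400,383)),cv2.resize(g,(400,238)) if 0 else cv2.copyMakeBorder(cv2.resize(g,(400,238)),0,145,0,0,0)]))
"
```

```text
[441.6722847   23.2244245  303.34263811] [  2.   3.  96.  -0.  81. -82.]
```

View pics/f.png

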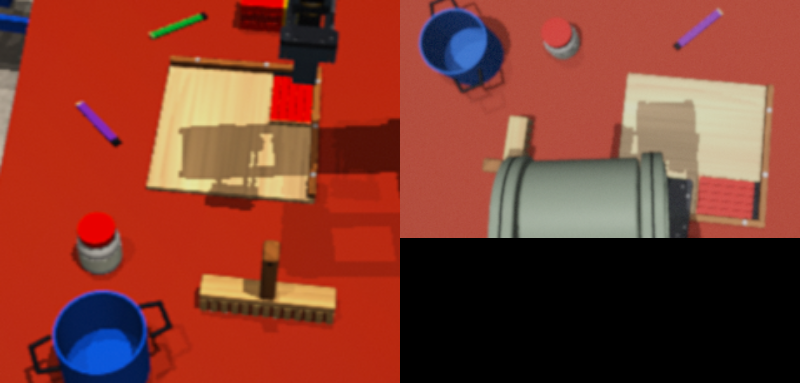

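The rake stands on its teeth, clear of the board, with the handle top at (271,245). The pencils form one flush block in the corner at (727,197) in the top view. The jar, boxes and tub look unmoved. One numeric check of the row before handing in.

```bash
python3 -c "
from h import *
f=eyes.grab_frame('top'); hsv=cv2.cvtColor(f['image'],cv2.COLOR_BGR2HSV)
for bx in np.arange(-129,-49,3.75):
    s=''
    for by in np.arange(-144,4,3):
      u,v=proj(f,[*bw(bx,by),20]).round().astype(int); h,sa,va=hsv[v,u]
      s+='K' if va<75 else ('R' if (h<8 or h>170) and sa>150 else '.')
    print(s)
"
```

```text
..................RRRR....RRRR...RRRRR...R........
...KK..RRRRRRRRRRRRRRRRRRRRRRRRRRRRRRRRRRR........
...KK..RRRRRRRRRRRRRRRRRRRRRRRRRRRRRRRRRRRR.......
...KKKRRRRRRRRRRRRRRRRRRRRRRRRRRRRRRRRRRRRR.......
...KKK.RRRRRRRRRRRRRRRRRRRRRRRRRRRRRRRRRRRR......K
...KKK.RRRRRRRRRRRRRRRRRRRRRRRRRRRRRRRRRRRR.......
...KKK.RRRRRRRRRRRRRRRRRRRRRRRRRRRRRRRRRRRR.......
...KKK.RRRRRRRRRRRRRRRRRRRRRRRRRRRRRRRRRRRR.......
...KKK.RRRRRRRRRRRRRRRRRRRRRRRRRRRRRRRRRRR........
...KK..RRRRRRRRRRRRRRRRRRRRRRRRRRRRRRRRRRRR.......
...KK..RRRRRRRRRRRRRRRRRRRRRRRRRRRRRRRRRRRR.......
...KK..RRRRRRRRRRRRRRRRRRRRRRRRRRRRRRRRRRRR.......
...KKKRRRRRRRRRRRRRRRRRRRRRRRRRRRRRRRRRRRRR.......
...KKK.RRRRRRRRRRRRRRRRRRRRRRRRRRRRRRRRRRR........
...KKK.RRRRRRRRRRRRRRRRRRRRRRRRRRRRRRRRRRR........
...KK..RRRRRRRRRRRRRRRRRRRRRRRRRRRRRRRRRRR........
...KKK.RRRRRRRRRRRRRRRRRRRRRRRRRRRRRRRRRRRR.......
...KK..RRRRRRRRRRRRRRRRRRRRRRRRRRRRRRRRRRR........
...KK..RRRRRRRRRRRRRRRRRRRRRRRRRRRRRRRRRRR........
....K..RRRRRRRRRRRR.RRRRRR.RRRRRRR.RRRRRRR........
..................................................
..................................................
```

```bash
python3 -c "
from workcell import env
print(env.job_done())"
```

```text
the job is handed in; nothing more can be done
None
```

I handed the job in after about 30 s of robot time. The five red pencils lie flat in one close row against the long stop with their ends flush at the short stop, and the rake stands on its teeth on the bench, clear of the board; the jar, boxes and tub look unmoved.

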